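Hold the sample grinder's lid at its pulse position

ROBOT

A 6-joint arm with a two-finger parallel gripper is mounted at the origin on the work surface. World frame = base frame: x ahead of the robot, y to its left, z up, the work surface at z = 0. Lengths are in m, angles in rad, forces in N, time in s.
With the tool pointing down it reaches from about 0.3 to 1 m from the base axis. Payload 5.1 kg.
Tool frame: the origin (TCP) lies midway between the tips of the shut fingers; the grasp point (between the pads) lies 19 mm behind it; x points along the fingers, y is the direction in which the jaws open and shut, and the axes are right-handed (so a half turn about x gives the same grasp; the last joint's range is limited). The gripper opens to 95 mm and grips with 3 to 60 N. Pads are 20 mm wide; open, the fingers measure 119 mm over their backs; the gripper's body (75 mm by 180 mm) begins 59 mm behind the grasp point.
Start: joints at [-0.083, 0.124, 1.65, -0, 1.367, -0.083], TCP at [0.65, -0, 0.215] pointing down, gripper open.
Joint ranges: [-2.61, 2.61], [-1.02, 2.33], [0.03, 2.71], [-1.35, 4.49], [0.32, 2.68], [-2.91, 2.91]. Speed limits (rad/s): [2.57, 2.57, 3.14, 3.14, 3.14, 3.14].

INTERFACE

Orientations are given as a 3x3 rotation matrix whose columns are the frame's x, y, z axes.
In Python, from cell import bot gives the robot as it stands.
- The arm moves only by the tool jog_arm, never from a script. Its arguments are lists of equal length, an entry for each row: "rot": the turn, a rotation vector about the world's x, y, z in rad, a list of three; "delta_pos": the shift along the world's x, y, z in cm, a list of three; "jaw": the finger opening in cm, from 0 to 9.51. In form: {"rot": [[ax, ay, az], ...], "delta_pos": [[x, y, z], ...], "jaw": [jaw, ...]}. A call has 1 to 20 rows; each row is the pose to reach, as a shift and turn from the pose commanded when the call began; what a row does not reach only later rows make up. A row lasts 1/10 s, in which the tool goes at most 50 mm and 8.59 degrees, less where a joint would pass 70% of its speed; a pose out of reach is approached as far as the arm can. A call with a gripper value outside its range is refused whole. The fingers move at their own pace and stop on an object; "squeeze" is the grip in N (left out, the last holds). Time passes only in rows, so rows that repeat a pose let the fingers close. It gives the time, the measured TCP pose, the force and the opening at its end, in the units of the state.
- bot.get_obs(): the state, without advancing time (a new reading comes with each control period).
- bot.capture(name): name is "scene" or "side" or "wrist"; returns (picture, depth): 384x512x3 uint8, blue, green, red; 384x512 float32, m along the optical axis (not along the pixel's ray), 0 where there is no reading.
- bot.get_calibration(name): a dict with "fx", "fy", "cx", "cy" (pixels), "k1" (the pictures are not rectified: a ray, as slopes to the right and down, at radius r is drawn at 1 + k1 r^2 times it, then the intrinsics apply), "extrinsics" (4x4, takes a point from world to camera coordinates). Camera axes: x right, y down, z forward; pixel columns grow to the right and rows downward; lengths in m; the calibration is good to about 2 mm. A picture is of the moment at which its call begins: read the wrist's pose just before it. get_calibration takes no time and is no camera call; for the wrist camera it gives the pose at the moment of the call.
- bot.hand_in(): hands the job in, once; it reports no verdict.
Trained networks look in the newest picture that a camera, given by its name, has taken for a name from the list of things; names that differ only in an ending like _2 or _b are one class to them, and where a whole thing is asked for, a point or a joint stands for the part that bears it (a point fixed in the world has none). Each returns a list of dicts, best first, with "conf" (0 to 1); they miss things now and then, are a little off and sometimes report something else, mostly with a low value. They report only what shows in the picture. A call takes as long as a camera call. They do not tell look-alikes from the thing itself.
- bot.look_for(name, camera): "at" ([x, y, z] in m, in world coordinates, good to about 4 mm: the middle of the surface that is visible of it).
- bot.mark_of(name, camera): "at" ([x, y, z] in m, in world coordinates, good to about 4 mm: a listed point, or the origin of a listed thing).
The state is a dict: "time": time; "q": joint angles; "dq": joint speeds; "tau": joint torques, N m; "eef_pos": TCP position; "tool_rot": TCP orientation; "ft_force": force on the tool from outside, world axes, zero at the start; "ft_torque": the same for the moment, N m; "finger_gap": opening from 0.0 (shut) to 1.0 (fully open).
Only numpy, scipy, OpenCV 4.12 (cv2) and the standard library are available. Lean on these libraries where they do the work, as an engineer would, in place of code of your own. Each camera call takes 0.05 s, during which the arm holds its last target. There are 200 camera calls.

TASK

Check the pulse action of the sample grinder: of the three grey lids take the one that fits the grinder's mouth, lower it in with its two lugs through the two slots until its rim sits down on the collar, then turn it clockwise (seen from above) half-way to the lock and hold it there against the return spring, without ever going on into the lock click. Finish while still gripping the lid at that half-way position: do not let go. Leave the other two lids and everything else on the table where they are.

Things in the scene. Friction and masses are not known exactly. Their poses are not given: they have to be found in the camera images.
- lid_a_grip (a point): Grey lid, about 70 g: rim 72 mm across, 6 thick; below it a plug 46 across, 12.5 deep, with two lugs at its foot (6 wide, 5 high; 58 tip to tip); on top a grip bar 46 long, 16 thick, 32 high, lying over the lugs. Stands on its plug, 50.5 high. Point: centre of the bar, on the lid's axis, 16 above the rim's top, 22 above its underside. x along bar and lugs (half turn = same), z up.
- lid_b_grip (a point): Grey lid, about 100 g: rim 88 mm across, 6 thick; below it a plug 62 across, 12.5 deep, with two lugs at its foot (6 wide, 5 high; 74 tip to tip); on top a grip bar 56 long, 16 thick, 32 high, lying over the lugs. Stands on its plug, 50.5 high. Point: centre of the bar, on the lid's axis, 16 above the rim's top, 22 above its underside. x along bar and lugs (half turn = same), z up.
- lid_c_grip (a point): Grey lid, about 130 g: rim 104 mm across, 6 thick; below it a plug 78 across, 12.5 deep, with two lugs at its foot (6 wide, 5 high; 90 tip to tip); on top a grip bar 66 long, 16 thick, 32 high, lying over the lugs. Stands on its plug, 50.5 high. Point: centre of the bar, on the lid's axis, 16 above the rim's top, 22 above its underside. x along bar and lugs (half turn = same), z up.
- grinder_mouth (a point): White grinder, fixed, 112 mm across, 125 high. Point: centre of the mouth, level with the collar's flat top face. Bore 66 across between two ledges (4 thick, 1 below the top face), 78 across beneath them and in the two slots. The slots lie at this frame's +x and -x, each 24 deg (14 mm) wide. z up. A lid seats with its rim on the top face, lugs 12.5 deep, grip centre 22 above this point.
- half_mark (a point): Round grey pip on the collar's top face, 48 mm from the axis, 40 deg clockwise (from above) of the slot at the mouth's +x (its twin is opposite): where the lid's bar points when half-way. A single rib marks each slot. Once down, a lid turns clockwise only; its lugs run under the ledges, which keep it from lifting (2.5 mm of play).
- lock_mark (a point): Double rib on the collar's top face, 48 mm from the axis, 80 deg clockwise of the slot at the mouth's +x (its twin is opposite): where the bar points in the lock. Sprung balls in the collar resist the lugs from about 58 deg of lid turn on and snap in behind them at about 75 deg: the click.
- interlock (a joint): Turn (rad, clockwise from above) of the sprung ring in the collar that the lugs push: 0 at rest; after 7 deg of free play it follows the lid, reading the lid's turn less about 0.13 (0.57 half-way, about 1.2 in the lock). Its spring resists with 0.05 N m at 0, 0.11 half-way, and turns the lid back if it is let go.
- phone: Phone lying flat, 152 x 74 x 8 mm, black; origin at the centre of its underside. Leave alone.
- cup: Square white open cup, 70 x 70 x 95 mm; origin at the centre of its underside. Leave alone.
- carton: White carton, 110 x 70 x 45 mm; origin at the centre of its underside. Leave alone.
- spare_cup: Spare steel grinding cup, 72 mm across, 42 mm high; origin at the centre of its underside. Leave alone.
Mind the look-alikes: they are no part of the job. What is shaped like the part that bears lid_b_grip but green is not meant.

How it is judged:
On the way, in this order (a step that is already met when the one before it is completed fails the run):
1. the fitting lid sits fully down in the grinder's mouth (z of lid_b_grip in the frame of grinder_mouth between 0.0185 and 0.0255 m and horizontal distance between lid_b_grip and grinder_mouth below 0.004 m and angle between lid_b_grip's own z axis and vertical below 0.1 rad), for 0.1 s.
2. the lid is turned half-way and held (all of step 1 and value of joint interlock between 0.35 and 0.8 rad and angle between the x axis of lid_b_grip and the x axis of grinder_mouth, either way round between 0.45 and 0.95 rad and contact force between the fingers and lid_b above 1 N), for 0.3 s.
At the end, for the whole second after the job is handed in: Fitting lid down in the collar (grip centre 18.5 to 25.5 mm above its top face, within 4 mm of the axis, upright), bar 0.45 to 0.95 rad and ring 0.35 to 0.80 rad round, and gripped with over 1 N; the other lids and loose things within 30 mm of their starts (all of step 2 and distance of each of lid_a_grip, lid_c_grip, phone, cup, carton, spare_cup from where it was at the start of the episode below 0.03 m); the arm keeps its last pose, push and grip.
It fails at once if the lid goes on into the lock click (value of joint interlock above 1.1 rad).
It fails at once if another lid or a bystander is moved more than 30 mm (distance of any of lid_a_grip, lid_c_grip, phone, cup, carton, spare_cup from where it was at the start of the episode above 0.03 m).
It also fails if it takes over 43 s, if anything falls off the work surface, if the arm or the gripper's body presses on something with over 40 N, if the wrist force passes 120 N, or if a joint passes its speed limit or range.

## Working session

There is one attempt and no reset: what is moved stays moved. The work goes in short steps, Python scripts to look and compute and a tool call to move; the robot and the scene stay as the last step left them, time stands still between calls to the robot, and variables do not carry over. Pictures are saved under pics/ and viewed, about 8 in all and at most 12, crops included, and the job is handed in when it is done.

Besides the shell and the picture viewer there is one more tool, called after "Request:" as name(argument=value, ...) on one line, values as JSON. jog_arm: Moves the arm, as the interface text tells. Its arguments: {"type":"object","properties":{"rot":{"type":"array"},"delta_pos":{"type":"array"},"jaw":{"type":"array"},"squeeze":{"type":"number"}},"required":["rot","delta_pos","jaw"]}

```bash
mkdir -p pics; ls; python3 - <<'E'
from cell import bot
import cv2,numpy as np
o=bot.get_obs();print(o['time'],o['eef_pos'],o['tool_rot'],o['ft_force'],o['finger_gap'])
for c in ['scene','side']:
    p,d=bot.capture(c);cv2.imwrite(f'pics/{c}0.png',p);np.save(f'pics/{c}0.npy',d)
    for n in ['lid_b_grip','grinder_mouth','half_mark','lock_mark']:
        print(c,n,[(np.round(r['at'],3).tolist(),round(r['conf'],2)) for r in bot.mark_of(n,c)])
    k=bot.get_calibration(c);print({a:(np.round(b,3).tolist()) for a,b in k.items()})
E
```

```text
pics
0.0 [6.49378993e-01 1.77873306e-05 2.13417398e-01] [[-2.01115281e-03  9.99997977e-01 -1.98374367e-05]
 [ 1.63926430e-04 -1.95077948e-05 -9.99999986e-01]
 [-9.99997964e-01 -2.01115604e-03 -1.63886865e-04]] [0.22456119 0.07763773 0.66714402] 1.0001886907148414
scene lid_b_grip [([0.461, -0.071, 0.035], 0.77), ([0.4, 0.195, 0.036], 0.75), ([0.707, -0.182, 0.034], 0.54), ([0.222, -0.27, 0.036], 0.5)]
scene grinder_mouth [([0.564, 0.211, 0.127], 0.94)]
scene half_mark [([0.59, 0.175, 0.123], 0.67)]
scene lock_mark [([0.561, 0.163, 0.121], 0.9)]
{'fx': 387.577, 'fy': 387.577, 'cx': 254.91, 'cy': 190.744, 'k1': -0.065, 'extrinsics': [[0.052, 0.999, 0.004, -0.071], [0.734, -0.035, -0.679, -0.286], [-0.678, 0.038, -0.734, 1.683], [0.0, 0.0, 0.0, 1.0]]}
side lid_b_grip [([0.467, -0.073, 0.036], 0.94), ([0.226, -0.269, 0.033], 0.93), ([0.706, -0.18, 0.035], 0.74), ([0.399, 0.198, 0.037], 0.71), ([0.443, -0.304, 0.031], 0.18)]
side grinder_mouth [([0.56, 0.211, 0.126], 0.57), ([0.391, 0.072, -0.005], 0.42)]
side half_mark [([0.595, 0.17, 0.123], 0.65)]
side lock_mark [([0.561, 0.162, 0.127], 0.82), ([0.669, -0.329, -0.002], 0.27)]
{'fx': 422.855, 'fy': 422.855, 'cx': 260.18, 'cy': 193.347, 'k1': -0.088, 'extrinsics': [[-0.906, -0.423, -0.008, 0.449], [-0.27, 0.592, -0.76, 0.178], [0.326, -0.686, -0.65, 1.177], [0.0, 0.0, 0.0, 1.0]]}
```

```bash
python3 - <<'E'
import cv2
cv2.imwrite('pics/s0.png',cv2.resize(cv2.imread('pics/scene0.png'),(800,600)))
cv2.imwrite('pics/d0.png',cv2.resize(cv2.imread('pics/side0.png'),(800,600)))
E
```

```text
(no output)
```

View pics/s0.png

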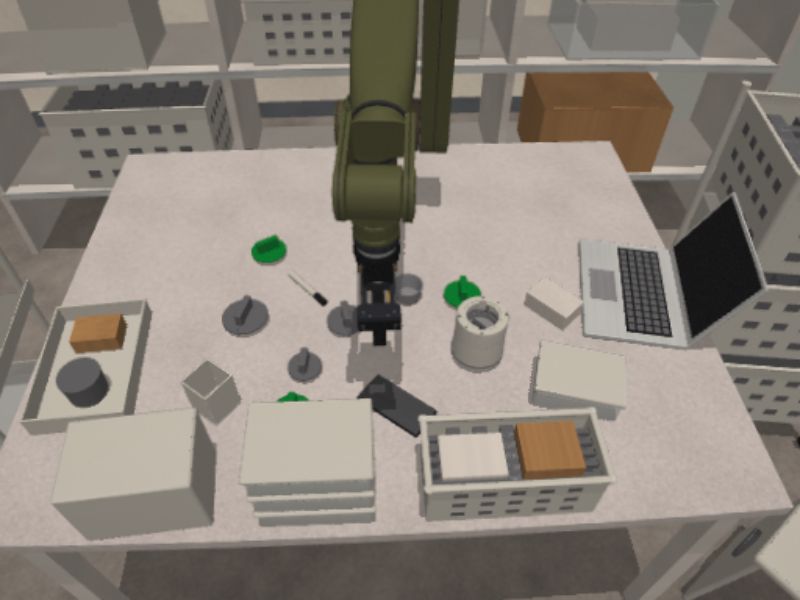

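View pics/d0.png

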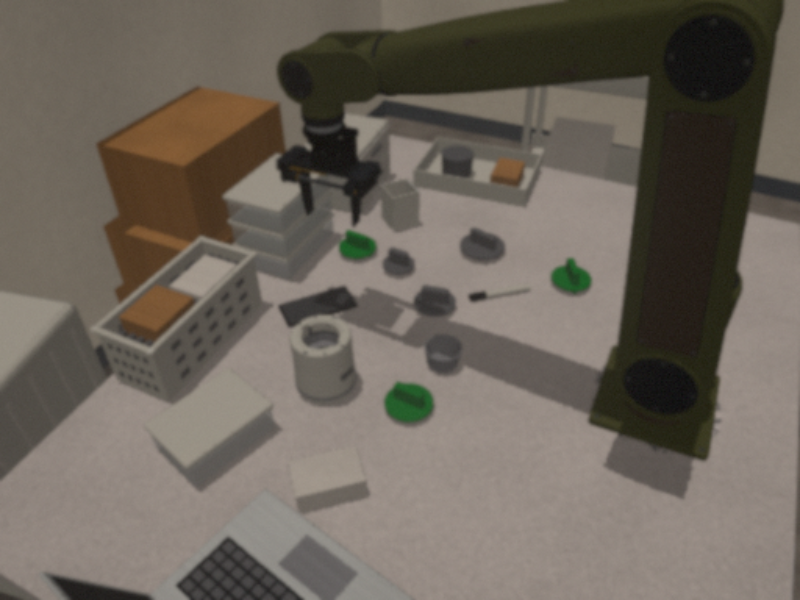

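Three grey lids show in the scene picture: small (305,365), middle (345,320) partly behind the gripper, and large (245,316). The green look-alikes are at (268,250), (462,293) and (292,398). In the side picture the greys are at (398,262), (435,300) and (483,245). The middle-sized one at about (0.464,-0.072) should be lid_b, and the grinder is at scene (481,330). I'll check this with depth and a close crop.

```bash
cat > h.py <<'E'
from cell import bot
import cv2,numpy as np
def cloud(p,d,k):
    """per-pixel world coordinates (HxWx3), nan where no depth"""
    K=np.array([[k['fx'],0,k['cx']],[0,k['fy'],k['cy']],[0,0,1.]])
    v,u=np.mgrid[:d.shape[0],:d.shape[1]]
    n=cv2.undistortPoints(np.stack([u,v],-1).reshape(-1,1,2).astype(float),K,np.array([k['k1'],0,0,0,0.])).reshape(*d.shape,2)
    c=np.dstack([n*d[...,None],d]); c[d==0]=np.nan
    E=np.array(k['extrinsics']); return (c-E[:3,3])@E[:3,:3]
def near(w,xy,r,z0,z1):
    return (np.hypot(w[...,0]-xy[0],w[...,1]-xy[1])<r)&(w[...,2]>z0)&(w[...,2]<z1)
def rect(w,m):
    """centre, yaw of long side (deg), sides of the min-area rectangle, mm"""
    (c,s,a)=cv2.minAreaRect((w[m][:,:2]*1000).astype(np.float32))
    if s[1]>s[0]: s=s[::-1];a+=90
    return np.round(c,1),round((a+90)%180-90,1),np.round(s,1),int(m.sum())
E
python3 - <<'E'
from h import *
for c in ['side','scene']:
    p=cv2.imread(f'pics/{c}0.png');d=np.load(f'pics/{c}0.npy');w=cloud(p,d,bot.get_calibration(c))
    for xy in [(.464,-.072),(.58,-.19),(.46,-.3),(.707,-.181)]:
        m=near(w,xy,.06,.030,.060);mm=near(w,xy,.06,.012,.060)
        if m.sum()>20: print(c,xy,'bar',rect(w,m),'all',rect(w,mm),'zmax',np.percentile(w[m][:,2],95),p[m].mean(0).round())
    m=near(w,(.562,.211),.075,.115,.135)
    print('collar',cv2.minEnclosingCircle((w[m][:,:2]*1000).astype(np.float32)),np.median(w[m][:,2]))
for n in ['lid_b_grip','spare_cup','phone','cup','carton']:
    print(n,[(np.round(r['at'],3).tolist(),round(r['conf'],2)) for r in bot.look_for(n,'side')])
p=cv2.imread('pics/side0.png')
cv2.imwrite('pics/crop1.png',cv2.resize(p[140:280,170:380],(750,500),interpolation=2))
E
```

```text
side (0.464, -0.072) bar (array([464.6, -70.5]), 8.1, array([55.9, 19.1]), 130) all (array([462.4, -63.3]), 20.5, array([85.3, 73.2]), 422) zmax 0.05108798189149229 [66. 68. 71.]
side (0.58, -0.19) bar (array([ 589.2, -154.9]), -1.3, array([48.3, 19. ]), 93) all (array([ 585.4, -153.1]), 30.9, array([69.3, 55.7]), 220) zmax 0.05179509355524142 [67. 68. 72.]
side (0.46, -0.3) bar (array([ 441.9, -299.2]), -13.5, array([67.6, 24.8]), 123) all (array([ 444.4, -296.4]), -60.4, array([96.5, 95. ]), 382) zmax 0.052434996255236836 [66. 68. 71.]
side (0.707, -0.181) bar (array([ 703.5, -174.5]), -12.3, array([57.1, 23.3]), 101) all (array([ 699.5, -170.4]), 33.3, array([84. , 78.4]), 324) zmax 0.05159779837773426 [45. 80. 45.]
collar ((561.4219360351562, 211.7845001220703), 55.134864807128906) 0.1237071392042975
scene (0.464, -0.072) bar (array([467.8, -72.6]), 8.3, array([60.4, 15.9]), 77) all (array([466.5, -81.7]), 3.3, array([88.8, 65.3]), 339) zmax 0.05372466247011369 [91. 91. 94.]
scene (0.58, -0.19) bar (array([ 590.4, -156.3]), -6.0, array([49.5, 16.5]), 87) all (array([ 588.8, -162.5]), -11.5, array([71.4, 59.5]), 289) zmax 0.05258475301185459 [86. 86. 89.]
scene (0.46, -0.3) bar (array([ 443.8, -298.4]), -16.8, array([68.4, 16.9]), 111) all (array([ 448.1, -298.1]), -80.8, array([102.5,  94. ]), 524) zmax 0.053201433551082436 [81. 81. 83.]
scene (0.707, -0.181) bar (array([ 687.6, -173.1]), 5.4, array([20. , 16.2]), 36) all (array([ 673.6, -177. ]), 50.7, array([46.9, 40.8]), 78) zmax 0.05168167157871185 [ 52. 114.  30.]
collar ((561.3109130859375, 209.29281616210938), 54.14202117919922) 0.12485438683650059
lid_b_grip [([0.459, -0.06, 0.021], 0.97), ([0.223, -0.253, 0.017], 0.95), ([0.391, 0.207, 0.019], 0.88), ([0.699, -0.171, 0.019], 0.77)]
spare_cup [([0.392, 0.06, 0.02], 0.68)]
phone [([0.689, 0.032, 0.006], 0.96)]
cup [([0.661, -0.316, 0.061], 0.86)]
carton [([0.443, 0.407, 0.044], 0.88)]
```

View pics/crop1.png

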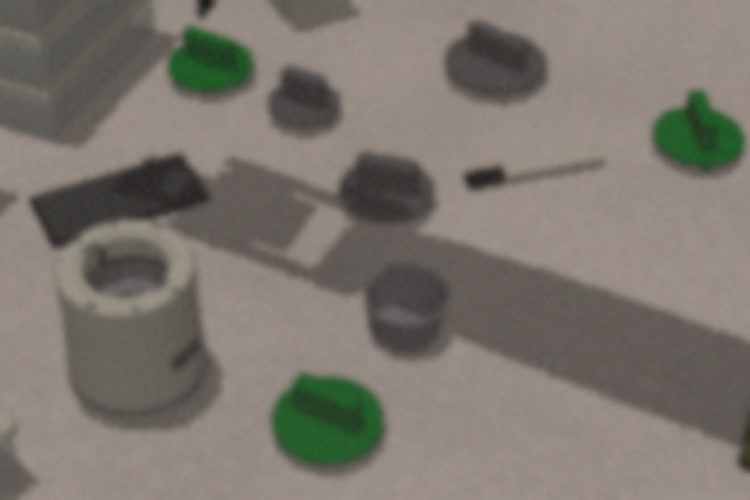

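The crop shows three grey lids: small (303,100), middle (387,187) and large (495,60). The bar of the one at (387,187) measures 56 mm and its rim about 88 mm, so it is lid_b, at about (0.466,-0.072) with yaw about 8°. I'll look at the mouth first with the wrist camera on the way.

Request:
jog_arm(rot=[[0, 0, 0.14], [0, 0, 0.28], [0, 0, 0.42], [0, 0, 0.56], [0, 0, 0.7], [0, 0, 0.85], [0, 0, 1.0], [0, 0, 1.15], [0, 0, 1.3], [0, 0, 1.45], [0, 0, 1.6], [0, 0, 1.71], [0, 0, 1.71], [0, 0, 1.71]], delta_pos=[[-1, 2, 3], [-2, 4, 6], [-3, 6, 8], [-4, 8, 9], [-5, 10, 9], [-6, 12, 9], [-7, 14, 9], [-8, 16, 9], [-8.8, 18, 9], [-8.8, 20, 9], [-8.8, 21, 9], [-8.8, 21, 9], [-8.8, 21, 9], [-8.8, 21, 9]], jaw=[9.5, 9.5, 9.5, 9.5, 9.5, 9.5, 9.5, 9.5, 9.5, 9.5, 9.5, 9.5, 9.5, 9.5])

```text
time: 2.15
eef_pos: [0.562, 0.2099, 0.3047]
tool_rot: [[0.0, -0.136, 0.991], [-0.0, 0.991, 0.136], [-1.0, -0.0, 0.0]]
ft_force: [-0.6, 0.3, -0.5]
finger_gap: 0.999
```

```bash
python3 - <<'E'
from h import *
o=bot.get_obs();print(o['time'],o['eef_pos'],o['q'])
k=bot.get_calibration('wrist');p,d=bot.capture('wrist');cv2.imwrite('pics/w1.png',p);w=cloud(p,d,k)
np.savez('pics/w1.npz',w=w)
for n in ['grinder_mouth','half_mark','lock_mark']:
    print(n,[(np.round(r['at'],4).tolist(),round(r['conf'],2)) for r in bot.mark_of(n,'wrist')])
m=near(w,(.562,.211),.075,.118,.132)
if m.sum()>50: print(cv2.minEnclosingCircle((w[m][:,:2]*1000).astype(np.float32)),np.median(w[m][:,2]),m.sum())
E
```

```text
2.15 [0.56197753 0.20991581 0.30470705] [ 2.68028503e-01 -2.66076628e-02  1.65654948e+00 -2.82590682e-05
  1.51158756e+00 -1.43957300e+00]
grinder_mouth [([0.5612, 0.1608, 0.125], 0.71), ([0.5597, 0.2092, 0.1238], 0.61)]
half_mark [([0.5941, 0.1709, 0.1232], 0.6)]
lock_mark [([0.5595, 0.1618, 0.125], 0.85)]
((562.7459716796875, 210.05372619628906), 53.04636001586914) 0.12448487459587584 3078
```

View pics/w1.png

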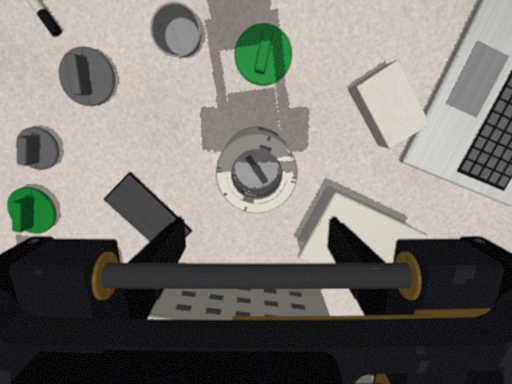

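The wrist picture shows the whole collar at (257,170) and lid_b at (87,75). I'll rectify the collar top to get the slot angle and the axis.

```bash
cat >> h.py <<'E'
def ortho(p,k,c,z,half,ppm,yaw=0):
    """top-down view of the plane z; columns grow with +x, rows with -y, c at the middle; ppm px per m"""
    K=np.array([[k['fx'],0,k['cx']],[0,k['fy'],k['cy']],[0,0,1.]]);E=np.array(k['extrinsics'])
    n=int(2*half*ppm)+1; t=np.linspace(-half,half,n)
    X,Y=np.meshgrid(c[0]+t,c[1]-t)
    P=np.stack([X,Y,np.full_like(X,z)],-1).reshape(-1,1,3)
    q,_=cv2.projectPoints(P,cv2.Rodrigues(E[:3,:3])[0],E[:3,3],K,np.array([k['k1'],0,0,0,0.]))
    q=q.reshape(n,n,2).astype(np.float32); return cv2.remap(p,q[...,0],q[...,1],cv2.INTER_CUBIC)
E
python3 - <<'E'
from h import *
p=cv2.imread('pics/w1.png');k=bot.get_calibration('wrist')
o=ortho(p,k,(.562,.210),.125,.06,5000)
c=(300,300)
for r in (33,39,56): cv2.circle(o,c,r*5,(0,0,255),1)
for a in range(0,360,10):
    e=np.array([np.cos(np.radians(a)),-np.sin(np.radians(a))])
    cv2.line(o,tuple((300+e*282).astype(int).tolist()),tuple((300+e*298).astype(int).tolist()),(255,0,0) if a else (0,255,0),3 if a%30==0 else 1)
cv2.imwrite('pics/o1.png',o[:600,:])
E
```

```text
(no output)
```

View pics/o1.png

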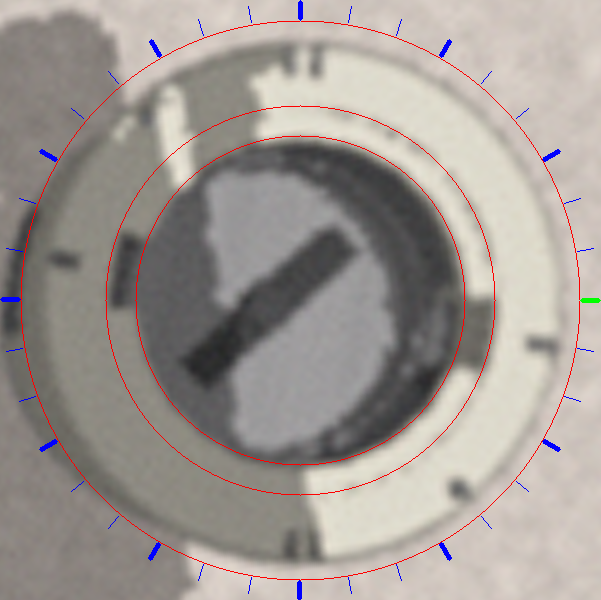

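The collar ribs put the axis at (0.5624, 0.2094) and the slot at -10° (lock at -90°, half mark at -50°). Next I'll go above lid_b.

Request:
jog_arm(rot=[[0, 0, 0], [0, 0, 0], [0, 0, 0], [0, 0, 0], [0, 0, 0], [0, 0, 0], [0, 0, 0], [0, 0, 0], [0, 0, 0], [0, 0, 0], [0, 0, 0]], delta_pos=[[-1.2, -3.5, 0], [-2.4, -7, 0], [-3.6, -10.5, -1], [-4.8, -14, -3], [-6, -17.5, -5], [-7.2, -21, -7], [-8.4, -24.5, -9], [-9.6, -28.2, -10], [-9.6, -28.2, -10], [-9.6, -28.2, -10], [-9.6, -28.2, -10]], jaw=[5, 5, 5, 5, 5, 5, 5, 5, 5, 5, 5])

```text
time: 3.45
eef_pos: [0.4666, -0.0715, 0.2055]
tool_rot: [[0.001, -0.139, 0.99], [0.0, 0.99, 0.139], [-1.0, -0.0, 0.001]]
ft_force: [-0.6, -0.4, 1.3]
finger_gap: 0.526
```

```bash
python3 - <<'E'
from h import *
o=bot.get_obs();print(o['time'],o['eef_pos'])
k=bot.get_calibration('wrist');p,d=bot.capture('wrist');cv2.imwrite('pics/w2.png',p);w=cloud(p,d,k)
m=near(w,(.466,-.072),.06,.045,.060);print('bar top',rect(w,m),np.median(w[m][:,2]))
m=near(w,(.466,-.072),.06,.012,.060);print('rim',cv2.minEnclosingCircle((w[m][:,:2]*1000).astype(np.float32)))
print([(np.round(r['at'],4).tolist(),round(r['conf'],2)) for r in bot.mark_of('lid_b_grip','wrist')])
im=ortho(p,k,(.466,-.072),.0505,.05,6000)
cv2.line(im,(300,0),(300,600),(0,0,255),1);cv2.line(im,(0,300),(600,300),(0,0,255),1)
cv2.imwrite('pics/o2.png',im)
E
```

```text
3.45 [ 0.4666401  -0.07154018  0.20548888]
bar top (array([466.8, -71.6]), 8.3, array([55.2, 15.9]), 615) 0.04998411136047792
rim ((467.3819274902344, -71.30805969238281), 44.13347244262695)
[([0.3978, 0.1992, 0.0323], 0.95), ([0.4648, -0.0723, 0.0338], 0.86)]
```

View pics/o2.png

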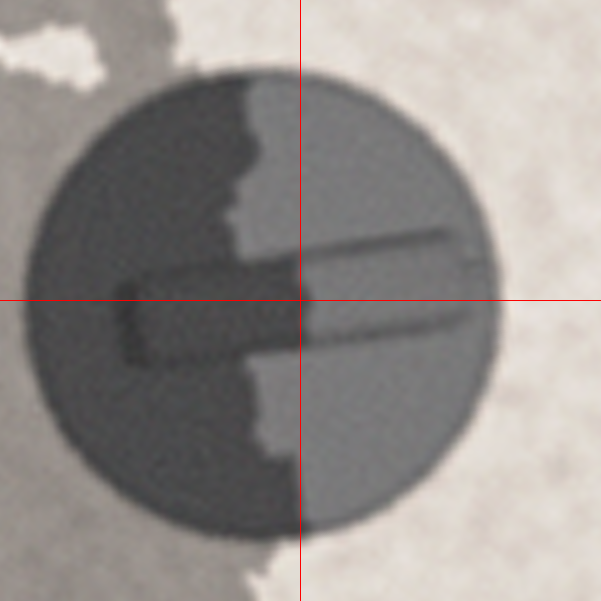

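The lid is at (0.4667,-0.0716), yaw 8°, and the tool is right above it. I'll go down and grip.

Request:
jog_arm(rot=[[0, 0, 0], [0, 0, 0], [0, 0, 0], [0, 0, 0], [0, 0, 0], [0, 0, 0], [0, 0, 0], [0, 0, 0], [0, 0, 0], [0, 0, 0], [0, 0, 0], [0, 0, 0], [0, 0, 0], [0, 0, 0], [0, 0, 0]], delta_pos=[[0, 0, -4], [0, 0, -8], [0, 0, -11], [0, 0, -14], [0, 0, -16], [0, 0, -17.3], [0, 0, -18], [0, 0, -18.3], [0, 0, -18.3], [0, 0, -18.3], [0, 0, -18.3], [0, 0, -18.3], [0, 0, -18.3], [0, 0, -18.3], [0, 0, -18.3]], jaw=[5, 5, 5, 5, 5, 5, 5, 5, 5, 5, 1, 1, 1, 1, 1], squeeze=40)

```text
time: 5.05
eef_pos: [0.466, -0.072, 0.0217]
tool_rot: [[0.0, -0.139, 0.99], [0.0, 0.99, 0.139], [-1.0, 0.0, 0.0]]
ft_force: [-0.1, 0.6, 0.7]
finger_gap: 0.166
```

Request:
jog_arm(rot=[[0, 0, 0], [0, 0, 0], [0, 0, 0], [0, 0, 0], [0, 0, -0.05], [0, 0, -0.1], [0, 0, -0.15], [0, 0, -0.2], [0, 0, -0.25], [0, 0, -0.3], [0, 0, -0.314], [0, 0, -0.314], [0, 0, -0.314], [0, 0, -0.314], [0, 0, -0.314], [0, 0, -0.314]], delta_pos=[[0, 0, 2], [0, 0, 6], [0, 0, 10], [0, 0, 14], [1, 3, 17], [2.2, 6.5, 17.8], [3.4, 10, 17.8], [4.6, 13.5, 17.8], [5.8, 17, 17.8], [7, 20.5, 17.8], [8.2, 24, 17.8], [9.2, 27, 17.8], [9.6, 28.1, 17.8], [9.6, 28.1, 17.8], [9.6, 28.1, 17.8], [9.6, 28.1, 17.8]], jaw=[1, 1, 1, 1, 1, 1, 1, 1, 1, 1, 1, 1, 1, 1, 1, 1])

```text
time: 6.65
eef_pos: [0.5617, 0.2077, 0.1995]
tool_rot: [[-0.0, 0.175, 0.985], [-0.001, 0.985, -0.175], [-1.0, -0.001, -0.0]]
ft_force: [-0.6, -0.4, -0.3]
finger_gap: 0.166
```

```bash
python3 - <<'E'
from h import *
o=bot.get_obs();print(o['time'],o['eef_pos'],o['tool_rot'][:,1],o['ft_force'],o['ft_torque'],o['finger_gap'])
t=o['eef_pos']
k=bot.get_calibration('wrist');p,d=bot.capture('wrist');w=cloud(p,d,k);cv2.imwrite('pics/w3.png',p)
m=near(w,t[:2],.055,t[2]-.012,t[2]+.035);print('lid',cv2.minEnclosingCircle((w[m][:,:2]*1000).astype(np.float32)),m.sum())
for c in ('scene','side'):
    p,d=bot.capture(c);w=cloud(p,d,bot.get_calibration(c));cv2.imwrite(f'pics/{c}3.png',p)
    m=near(w,t[:2],.052,t[2]-.006,t[2]+.002);print(c,'rim',cv2.minEnclosingCircle((w[m][:,:2]*1000).astype(np.float32)),m.sum())
    m=near(w,t[:2],.075,.118,.130);print(c,'collar',cv2.minEnclosingCircle((w[m][:,:2]*1000).astype(np.float32)),m.sum())
E
```

```text
6.65 [0.56170934 0.20769675 0.19952054] [ 1.75188152e-01  9.84534812e-01 -5.61559740e-04] [-0.58096818 -0.4407951  -0.31022309] [ 0.11312289 -0.09409281 -0.05191186] 0.16553294519287048
lid ((563.0274658203125, 207.44873046875), 44.14114761352539) 8677
scene rim ((562.5458984375, 207.32945251464844), 45.08525466918945) 343
scene collar ((562.115966796875, 208.7991943359375), 54.131927490234375) 339
side rim ((560.060791015625, 209.8367462158203), 43.98440170288086) 388
side collar ((559.6563110351562, 211.73777770996094), 53.3113899230957) 492
```

View pics/w3.png

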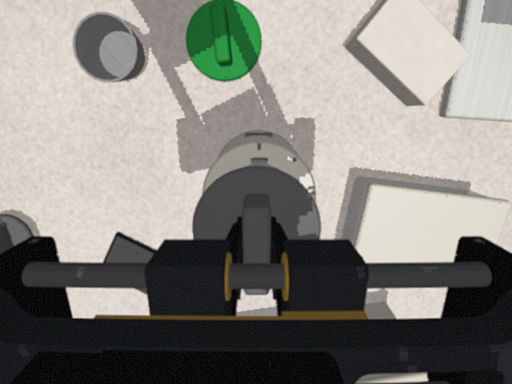

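The picture shows the lid held level above the collar, its bar pointing roughly at the slot. The fixed cameras put the lid about 1.7 mm in -y of the collar axis, so I'll correct that and lower to just above.

Request:
jog_arm(rot=[[0, 0, 0], [0, 0, 0], [0, 0, 0], [0, 0, 0], [0, 0, 0], [0, 0, 0]], delta_pos=[[-0.05, 0.16, -1], [-0.05, 0.16, -3], [-0.05, 0.16, -4.5], [-0.05, 0.16, -4.7], [-0.05, 0.16, -4.7], [-0.05, 0.16, -4.7]], jaw=[1, 1, 1, 1, 1, 1])

```text
time: 7.4
eef_pos: [0.5619, 0.2107, 0.1534]
tool_rot: [[0.001, 0.174, 0.985], [0.0, 0.985, -0.174], [-1.0, 0.001, 0.001]]
ft_force: [0.1, -0.1, -0.5]
finger_gap: 0.167
```

```bash
python3 - <<'E'
from h import *
o=bot.get_obs();t=o['eef_pos'];print(o['time'],t,o['ft_force'],o['ft_torque'])
for c in ('scene','side'):
  p,d=bot.capture(c);w=cloud(p,d,bot.get_calibration(c));cv2.imwrite(f'pics/{c}4.png',p)
  L=[]
  m=near(w,t[:2],.052,t[2]-.007,t[2]+.002);print(c,'rim',cv2.minEnclosingCircle((w[m][:,:2]*1000).astype(np.float32)),m.sum())
  m=near(w,t[:2],.052,t[2]+.02,t[2]+.03);print(c,'bar',rect(w,m))
E
```

```text
7.4 [0.56193059 0.21072256 0.15335745] [ 0.0752875  -0.14649298 -0.48813818] [ 0.14808303 -0.01014189 -0.01559666]
scene rim ((562.03125, 209.0326385498047), 44.67303466796875) 333
scene bar (array([564.3, 211.3]), -30.8, array([52.8, 28.9]), 68)
side rim ((560.9069213867188, 212.70083618164062), 44.6192626953125) 390
side bar (array([559.3, 214.8]), 11.9, array([52.4, 27.7]), 81)
```

Request:
jog_arm(rot=[[0, 0, 0], [0, 0, 0], [0, 0, 0], [0, 0, 0], [0, 0, 0], [0, 0, 0], [0, 0, 0]], delta_pos=[[-0.05, -0.07, 0], [-0.05, -0.07, -0.3], [-0.05, -0.07, -0.6], [-0.05, -0.07, -0.8], [-0.05, -0.07, -1.0], [-0.05, -0.07, -1.0], [-0.05, -0.07, -1.0]], jaw=[1, 1, 1, 1, 1, 1, 1])

```text
time: 8.2
eef_pos: [0.561, 0.2099, 0.1425]
tool_rot: [[-0.0, 0.174, 0.985], [-0.0, 0.985, -0.174], [-1.0, -0.0, -0.0]]
ft_force: [-1.0, -0.1, -0.8]
finger_gap: 0.168
```

No contact force, so the lugs are entering. I'll lower on to the seat.

Request:
jog_arm(rot=[[0, 0, 0], [0, 0, 0], [0, 0, 0], [0, 0, 0], [0, 0, 0], [0, 0, 0], [0, 0, 0]], delta_pos=[[0, 0, -0.2], [0, 0, -0.4], [0, 0, -0.6], [0, 0, -0.8], [0, 0, -0.9], [0, 0, -0.9], [0, 0, -0.9]], jaw=[1, 1, 1, 1, 1, 1, 1])

```text
time: 8.9
eef_pos: [0.5611, 0.2099, 0.1342]
tool_rot: [[0.0, 0.174, 0.985], [0.0, 0.985, -0.174], [-1.0, 0.0, 0.0]]
ft_force: [-1.3, -1.4, 3.5]
finger_gap: 0.17
```

```bash
python3 - <<'E'
from h import *
o=bot.get_obs();t=o['eef_pos'];print(o['time'],t,o['ft_force'],o['ft_torque'])
for c in ('scene','side'):
  p,d=bot.capture(c);w=cloud(p,d,bot.get_calibration(c));cv2.imwrite(f'pics/{c}5.png',p)
  m=near(w,t[:2],.041,.128,.138);print(c,'rim top z',np.median(w[m][:,2]),m.sum(),cv2.minEnclosingCircle((w[m][:,:2]*1000).astype(np.float32)))
E
```

```text
8.9 [0.56114564 0.20991219 0.1342328 ] [-1.26218915 -1.40859433  3.47994097] [ 0.02810136  0.26270672 -0.00538152]
scene rim top z 0.1315803961588031 262 ((561.162353515625, 210.02964782714844), 40.875457763671875)
side rim top z 0.13049998955686282 290 ((561.296875, 210.24880981445312), 40.922035217285156)
```

The lid is seated: rim top at 131 mm and light upward contact. I'll turn 40° clockwise.

Request:
jog_arm(rot=[[0, 0, -0.07], [0, 0, -0.14], [0, 0, -0.21], [0, 0, -0.28], [0, 0, -0.35], [0, 0, -0.42], [0, 0, -0.49], [0, 0, -0.56], [0, 0, -0.63], [0, 0, -0.7], [0, 0, -0.7], [0, 0, -0.7], [0, 0, -0.7], [0, 0, -0.7], [0, 0, -0.7]], delta_pos=[[0, 0, 0], [0, 0, 0], [0, 0, 0], [0, 0.01, 0], [0.01, 0.02, 0], [0.01, 0.02, 0], [0.01, 0.03, 0], [0.02, 0.03, 0], [0.02, 0.04, 0], [0.02, 0.04, 0], [0.02, 0.04, 0], [0.02, 0.04, 0], [0.02, 0.04, 0], [0.02, 0.04, 0], [0.02, 0.04, 0]], jaw=[1, 1, 1, 1, 1, 1, 1, 1, 1, 1, 1, 1, 1, 1, 1])

```text
time: 10.5
eef_pos: [0.5617, 0.2103, 0.1342]
tool_rot: [[0.001, 0.767, 0.642], [0.0, 0.642, -0.767], [-1.0, 0.001, 0.001]]
ft_force: [0.4, -1.4, 5.4]
finger_gap: 0.167
```

```bash
python3 - <<'E'
from h import *
o=bot.get_obs();t=o['eef_pos'];y=o['tool_rot'][:,1];print(o['time'],t,o['ft_force'],o['ft_torque'],o['finger_gap'],'bar yaw',np.degrees(np.arctan2(y[1],y[0]))-90)
for c in ('scene','side'):
  p,d=bot.capture(c);w=cloud(p,d,bot.get_calibration(c));cv2.imwrite(f'pics/{c}6.png',p)
  m=near(w,t[:2],.041,.128,.138);print(c,'rim top z',np.median(w[m][:,2]),m.sum())
  print([(n,np.round(bot.mark_of(n,c)[0]['at'],3).tolist()) for n in ('half_mark',) if bot.mark_of(n,c)])
k=bot.get_calibration('wrist');p,d=bot.capture('wrist')
cv2.imwrite('pics/o6.png',np.hstack([cv2.resize(cv2.imread('pics/scene6.png')[130:250,240:360],(400,400)),cv2.resize(p,None,fx=1,fy=1)[:384,56:456].copy() if 0 else cv2.resize(p[60:320,100:412],(400,400))]))
E
```

```text
10.5 [0.56170618 0.21027432 0.13423468] [ 0.39215085 -1.38966701  5.38192633] [-0.17705593  0.01879765  0.04182156] 0.16700947747023273 bar yaw -50.08956574743555
scene rim top z 0.13152526642907475 254
[('half_mark', [0.594, 0.177, 0.122])]
side rim top z 0.13037426243229483 323
[('half_mark', [0.594, 0.173, 0.125])]
```

View pics/o6.png

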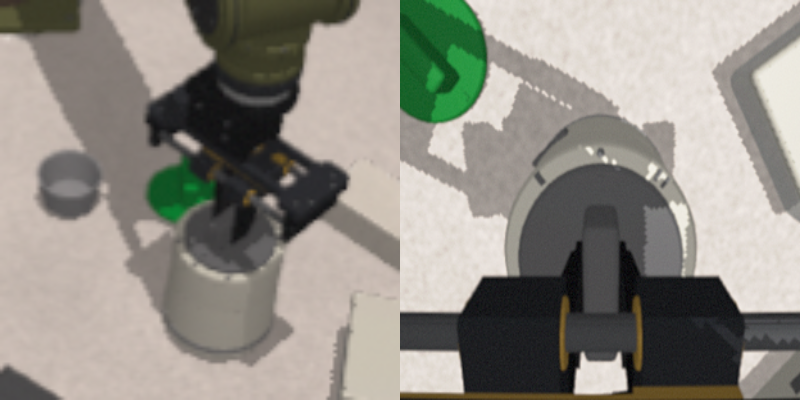

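The picture shows the bar clamped squarely between the pads at -50°, the half-mark direction, with the rim flat on the collar. Handing in.

```bash
python3 -c "
from cell import bot
print(bot.hand_in()); o=bot.get_obs(); print(o['time'],o['eef_pos'],o['finger_gap'])"
```

```text
the job is handed in; nothing more can be done
None
the job is handed in; nothing more can be done
```

I picked the middle grey lid (88 mm rim, 56 mm bar), lowered it through the slots at -10° until its rim sat on the collar, and turned it 40° clockwise. I handed the job in at about 10.5–11 s of the 43 s, still gripping at 40 N.

**Last checks:**
- **Seating:** the rim top measured 130.4–131.5 mm, against 131 mm when fully down. The tool axis was within about 1.2 mm of the mouth's axis.
- **Turn:** the bar was at -50.1°, on the half mark. I never turned it further, so it stayed short of the click range.
- **Grip:** the finger opening was 15.9 mm on the 16 mm bar.

**Not confirmed:**
- **Ring angle:** I could not read it directly. The wrist showed only about 0.04–0.06 N m of twist, where 0.11 N m was expected half-way. That is close to the sensor's unloaded drift, so the ring angle rests on the lid's measured turn.
- **Bystanders:** I did not re-measure the other lids and loose things. There was no contact with them that I noticed.

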